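# Present the notched glass slide from a lidded slide box

## Robot

A 6-joint arm with a two-finger parallel gripper is mounted at the origin on the work surface. World frame = base frame: x ahead of the robot, y to its left, z up, the work surface at z = 0. Lengths are in m, angles in rad, forces in N, time in s.
With the tool pointing down it reaches from about 0.375 to 0.975 m from the base axis. Payload 3.8 kg.
Tool frame: the origin (TCP) lies midway between the tips of the shut fingers; the grasp point (between the pads) lies 19 mm behind it; x points along the fingers, z is the direction in which the jaws open and shut, and the axes are right-handed (so a half turn about x gives the same grasp; the last joint's range is limited). The gripper opens to 85 mm and grips with 20 to 120 N. Pads are 22 mm wide; open, the fingers measure 114 mm over their backs; the gripper's body (76 mm by 85 mm) begins 54 mm behind the grasp point. The pads swing forward as they close: fully open they stand 13 mm farther back than shut.
Start: joints at [-1.248, 0.264, 1.604, -0, 1.274, -0.037], TCP at [0.238, -0.632, 0.231] pointing down, gripper open.
Joint ranges: [-2.63, 2.63], [-0.94, 2.18], [0.31, 2.57], [-1.31, 4.45], [0, 2.66], [-2.55, 2.55]. Speed limits (rad/s): [2.57, 2.57, 3.14, 3.14, 3.14, 3.14].

## Interface

Orientations are given as a rotation vector (axis times angle).
In Python, from workcell import * gives the robot as it stands. The module is installed in compiled form; this text tells all that it offers.
- The arm moves only by the tool carry_out, never from a script. Its arguments are lists of equal length, an entry for each row: "offset": the shift along the tool's x, y, z in cm, a list of three; "delta_rot": the turn, a rotation vector about the tool's x, y, z in degrees, a list of three. A call has exactly 5 rows; each row shifts and turns the commanded pose from where the row before left it, along the tool's axes as they then stand; what a row does not reach is not made up. A row lasts 1/12 s, in which the tool goes at most 41.7 mm and 7.16 degrees, less where a joint would pass 70% of its speed; a pose out of reach is approached as far as the arm can. A call is refused whole if a number of a shift passes 4.17 or a number of a turn 7.16, either way. A call with a gripper value outside its range is refused whole. "fingers" is the opening, from -1 (shut) to 1 (fully open), set as the call begins (left out, the last holds). The fingers move at their own pace and stop on an object; "newtons" is the grip in N (left out, the last holds). Time passes only in rows, so rows that do not move let the fingers close, or fill a call up. It gives the time, the measured TCP pose, the force and the opening at its end, in the units of the state.
- read_state(): the state, without advancing time (a new reading comes with each control period).
- read_camera(name): name is "scene" or "top"; returns (picture, depth): 420x560x3 uint8, red, green, blue; 420x560 float32, m along the optical axis (not along the pixel's ray), 0 where there is no reading.
- get_calibration(name): a dict with "fx", "fy", "cx", "cy" (pixels), "distortion" ([k1, k2, p1, p2, k3] as OpenCV has them; the pictures are not rectified), "R" (3x3) and "t" (3): a world point X has camera coordinates R X + t. Camera axes: x right, y down, z forward; pixel columns grow to the right and rows downward; lengths in m; the calibration is good to about 2 mm. A picture is of the moment at which its call begins. get_calibration takes no time and is no camera call.
- finish_job(): hands the job in, once; it reports no verdict.
The state is a dict: "time": time; "q": joint angles; "joint_vel": joint speeds; "joint_torque": joint torques, N m; "tool_pos": TCP position; "tcp_rot": TCP orientation; "wrist_force": force on the tool from outside, world axes, zero at the start; "torque": the same for the moment, N m; "width": opening from 0.0 (shut) to 1.0 (fully open).
Only numpy, scipy, OpenCV 4.12 (cv2) and the standard library are available. Lean on these libraries where they do the work, as an engineer would, in place of code of your own. Each camera call takes 0.05 s, during which the arm holds its last target. There are 200 camera calls.

## Task

Lift the round lid off the slide box by its knob and set it down upright, let go, on the middle of the round felt mat. One of the three glass slides standing in the box has a small notch at a top corner, which marks its frosted, labelled end: take that slide by its clear end, so that the fingers stay off the frosted end, and finish while holding it in the air with its label over the middle of the square cork pad, about 15 cm above it, the slide's long edges level and the labelled face tipped up about 45 degrees from upright so that it can be read from above. Leave the other slides standing in the box and everything else where it is.

Things in the scene. Friction and masses are not known exactly. Their poses are not given: they have to be found in the camera images.
- slide_box: fixed round wooden base of the slide box, 176 mm across and 10 mm thick, origin at the centre of its underside on the table, any heading. On it stand four wooden bars along its x axis (90 mm long, tops 32 mm above the table) that leave three slots 10 mm wide along x, at y = -36, 0 and +36 mm, floor at 10 mm. The lid covers it at the start
- lid: loose round wooden lid, a deep cap open below: 156 mm across, 4 mm wall, flat top 75 mm above its origin, about 0.25 kg. Origin at the centre of its lower rim, z up. At the start its rim stands on the base, 10 mm above the table; the slides reach 64 mm up inside it, so lift it straight up at least 80 mm before moving sideways
- knob (a point): middle of the lid's brass knob, an upright cylinder 28 mm across and 26 mm tall (from 86 to 112 mm above the lid's rim, on a thinner neck), on the lid's axis; this point is 100 mm above the lid's rim and 25 mm above its flat top
- felt_mat: round grey felt mat, fixed flat on the table, 190 mm across, 4 mm thick, origin at the centre of its underside; the lid goes here
- cork_pad: square cork pad, fixed flat on the table, 120 x 120 x 8 mm, origin at the centre of its underside
- notched_slide: the slide to present: loose glass plate, length 110 mm (x), thickness 8 mm (y), height 64 mm (z), 130 g, upright in a slot along it. Origin: middle of its lower edge. Frosted from x = 17 to 55 mm, clear from -55 to 17; a notch 16 x 16 mm is cut from the top corner at +x. The label is on the +y face of the frosted end: with the notch at the top left, that face is towards you
- label (a point): centre of the paper label (30 x 36 mm): at (36, 4, 26) mm in the slide's frame
- clear_grip (a point): a good place to pinch the slide across its 8 mm thickness from above, in the clear part: at (-15, 0, 50) mm in the slide's frame, 14 mm below its top edge and about 28 mm above the wooden bars
- plain_slide_a: glass slide of the same size without a notch, frosted at the -x end, in another slot; neighbours stand 36 mm apart, centre to centre, so there are 28 mm between facing sides and the fingers must be only part open to enter. Leave it; origin at the middle of its lower edge
- plain_slide_b: the other glass slide without a notch, as plain_slide_a but frosted at its +x end
- tube_a: loose upright cardboard tube, open both ends, 54 mm across, 85 mm tall; bystander; origin at its underside
- tube_b: loose upright cardboard tube, 48 mm across, 70 mm tall; bystander; origin at its underside
- weight: small brass knobbed weight, 44 mm across, 50 mm tall; bystander; origin at its underside
- polish_jar: closed glass jar, 60 mm across, 60 mm tall; bystander; origin at its underside
- dust_brush: wooden-handled brush lying on the table; bystander
- mug: white mug, 76 mm across, 80 mm tall; bystander; origin at its underside
Things that resemble listed ones, but are neither listed nor needed, are in the scene too. There is more than one size of the lid; the job needs the largest.

How it is judged:
On the way, in this order (a step that is already met when the one before it is completed fails the run):
1. the lid stands upright on the felt mat, let go (horizontal distance between lid and felt_mat below 0.04 m and height (world z) of lid between -0.002 and 0.01 m and angle between lid's own z axis and vertical below 0.1 rad and contact force between the fingers and lid below 0.1 N and linear speed of lid below 0.03 m/s), for 0.2 s.
2. the notched slide is lifted clear of the box by its clear end (contact force between the fingers and notched_slide above 1 N and x of the grasp point in the frame of notched_slide below 0.008 m and height (world z) of notched_slide above 0.06 m), for 0.2 s.
At the end, for the whole second after the job is handed in: Slide held still by its clear part; label within 45 mm of the pad's centre from above, 100-250 mm over the table; long edges level within 17 degrees, label face tipped up 28 degrees or more; lid released upright on the mat within 40 mm of its centre; plain slides moved under 20 mm (all of step 1 and contact force between the fingers and notched_slide above 1 N and x of the grasp point in the frame of notched_slide below 0.008 m and horizontal distance between label and cork_pad below 0.045 m and height (world z) of label between 0.1 and 0.25 m and angle between notched_slide's own x axis and vertical between 1.27 and 1.87 rad and angle between notched_slide's own y axis and vertical below 1.08 rad and linear speed of notched_slide below 0.03 m/s and angular speed of notched_slide below 0.2 rad/s and distance of each of plain_slide_a, plain_slide_b from where it was at the start of the episode below 0.02 m); the arm keeps its last pose, push and grip.
It fails at once if a plain slide is knocked over or pulled out (moved 30 mm or tipped) (distance of any of plain_slide_a, plain_slide_b from where it was at the start of the episode above 0.03 m or angle between any of plain_slide_a, plain_slide_b's own z axis and vertical above 0.4 rad).
It fails at once if a bystander is moved more than 40 mm (distance of any of tube_a, tube_b, weight, polish_jar, dust_brush, mug from where it was at the start of the episode above 0.04 m).
It fails at once if the lid is tipped over (angle between lid's own z axis and vertical above 0.7 rad).
It also fails if it takes over 58 s, if anything falls off the work surface, if the arm or the gripper's body presses on something with over 40 N, if the wrist force passes 120 N, or if a joint passes its speed limit or range.

## Working session

There is one attempt and no reset: what is moved stays moved. The work goes in short steps, Python scripts to look and compute and a tool call to move; the robot and the scene stay as the last step left them, time stands still between calls to the robot, and variables do not carry over. Pictures are saved under pics/ and viewed, about 8 in all and at most 12, crops included, and the job is handed in when it is done.

Besides the shell and the picture viewer there is one more tool, called after "Call:" as a command line: name --argument value ..., lists and objects as JSON in quotes. carry_out: Moves the arm, as the interface text tells. Its arguments: {"type":"object","properties":{"offset":{"type":"array"},"delta_rot":{"type":"array"},"fingers":{"type":"number"},"newtons":{"type":"number"}},"required":["offset","delta_rot"]}

```bash
mkdir -p pics; cat > h.py <<'E'
from workcell import *
import numpy as np, cv2
from scipy.spatial.transform import Rotation as Ro
def save(n,im): cv2.imwrite('pics/'+n,im[:,:,::-1])
def und(c,uv):
    K=np.array([[c['fx'],0,c['cx']],[0,c['fy'],c['cy']],[0,0,1]])
    return cv2.undistortPoints(np.array(uv,float).reshape(-1,1,2),K,np.array(c['distortion'],float)).reshape(-1,2)
def plane(cam,uv,z):
    c=get_calibration(cam);R=np.array(c['R']);t=np.array(c['t'])
    d=np.c_[und(c,uv),np.ones(len(uv))]@R; o=-R.T@t
    return o+d*((z-o[2])/d[:,2])[:,None]
def pts(cam,uv,dep):
    c=get_calibration(cam);R=np.array(c['R']);t=np.array(c['t'])
    uv=np.array(uv,int);z=dep[uv[:,1],uv[:,0]]
    return (np.c_[und(c,uv),np.ones(len(uv))]*z[:,None]-t)@R
def proj(cam,X):
    c=get_calibration(cam);K=np.array([[c['fx'],0,c['cx']],[0,c['fy'],c['cy']],[0,0,1]])
    return cv2.projectPoints(np.array(X,float).reshape(-1,1,3),cv2.Rodrigues(np.array(c['R'],float))[0],np.array(c['t'],float),K,np.array(c['distortion'],float))[0].reshape(-1,2)
def st():
    s=read_state();print('t',s['time'],'q',np.round(s['q'],3),'p',np.round(s['tool_pos'],4),'w',s['width'],'F',np.round(s['wrist_force'],1))
    print(np.round(Ro.from_rotvec(s['tcp_rot']).as_matrix(),3));return s
E
python3 - <<'E'
from h import *
st()
for n in('top','scene'):
    im,d=read_camera(n); save(n+'0.png',im); np.savez(n+'0.npz',im=im,d=d)
    c=get_calibration(n);print(n,-np.array(c['R']).T@np.array(c['t']),c['fx'],np.round(c['R'],2).tolist())
E
```

```text
t 0.0 q [-1.248  0.265  1.605 -0.     1.274 -0.037] p [ 0.2374 -0.6311  0.23  ] w 0.9990499991009362 F [-0.4  1.2 -0.6]
[[-0.001  0.936  0.352]
 [ 0.002  0.352 -0.936]
 [-1.     0.    -0.002]]
top [ 0.40758744 -0.03408864  1.24492022] 426.590309786029 [[0.01, -1.0, 0.0], [-1.0, -0.01, -0.09], [0.09, -0.0, -1.0]]
scene [1.3707382  0.69025899 0.90302794] 496.24366766061 [[-0.63, 0.78, -0.01], [0.46, 0.36, -0.81], [-0.63, -0.51, -0.58]]
```

View pics/top0.png

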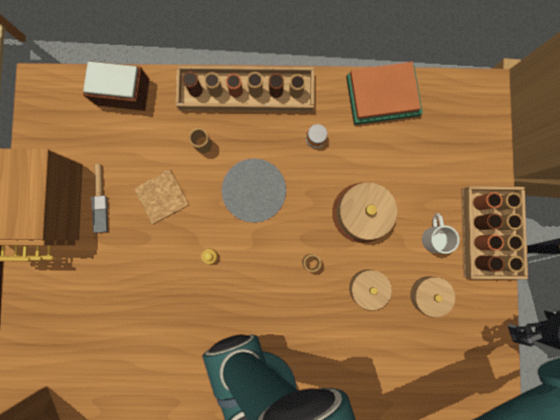

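View pics/scene0.png

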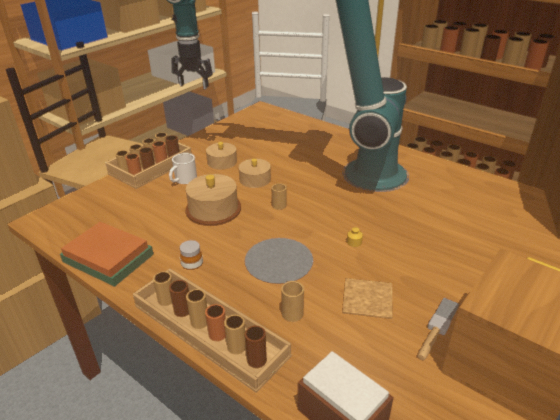

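Top view: three lids, at (369,211), (371,290) and (435,297). The one at (369,211) is clearly the largest and stands on a wider dark base. The mat is at (254,190), the cork pad at (161,196), and tubes at (200,140) and (313,263). I'll measure these and confirm the lid in a crop.

```bash
cat > m.py <<'E'
from h import *
D=np.load('top0.npz');im,d=D['im'],D['d'];S=np.load('scene0.npz')
hsv=cv2.cvtColor(im,cv2.COLOR_RGB2HSV)
def blob(mask,x0,y0,x1,y1):
    m=np.zeros(mask.shape,np.uint8);m[y0:y1,x0:x1]=mask[y0:y1,x0:x1]*255
    m=cv2.morphologyEx(m,cv2.MORPH_OPEN,np.ones((3,3)))
    c=max(cv2.findContours(m,0,2)[0],key=cv2.contourArea);return c
# mat: low saturation
c=blob(hsv[...,1]<90,215,150,295,230);P=plane('top',c.reshape(-1,2),.004)
(e,r)=cv2.minEnclosingCircle(P[:,:2].astype(np.float32));print('mat',e,r,cv2.contourArea(c))
# lid top / knob via depth
ys,xs=np.mgrid[0:420,0:560];uv=np.c_[xs.ravel(),ys.ravel()]
W=pts('top',uv,d).reshape(420,560,3)
for nm,(x0,y0,x1,y1) in dict(lid=(330,170,410,250),l2=(345,265,400,318),l3=(410,270,465,325)).items():
    w=W[y0:y1,x0:x1].reshape(-1,3);dd=d[y0:y1,x0:x1].ravel();w=w[dd>0]
    zt=np.median(w[w[:,2]>.03,2]);t=w[abs(w[:,2]-zt)<.008]
    (e,r)=cv2.minEnclosingCircle(t[:,:2].astype(np.float32));k=w[w[:,2]>zt+.02]
    print(nm,'ztop',zt,e,r,'knob',k.mean(0),len(k),k.max(0)-k.min(0))
yel=(hsv[...,0]>20)&(hsv[...,0]<32)&(hsv[...,1]>170)&(hsv[...,2]>120)
c=blob(yel,355,198,390,222);M=cv2.moments(c);u=[M['m10']/M['m00'],M['m01']/M['m00']];print('knob px',u,plane('top',[u],.122))
# scene knob
hs=cv2.cvtColor(S['im'],cv2.COLOR_RGB2HSV)
# cork: edges by depth 8mm is weak; use colour
lab=cv2.cvtColor(im,cv2.COLOR_RGB2LAB);print('cork',lab[196,161],hsv[196,161],'table',lab[230,161],hsv[230,161])
for nm,(x,y) in dict(cork=(161,196),tubeA=(200,140),tubeB=(313,263),wt=(209,257),jar=(318,134),mug=(443,240),brush=(99,210)).items():
    print(nm,plane('top',[[x,y]],.008 if nm=='cork' else .05))
cr=np.hstack([cv2.resize(im[160:330,320:480],(480,510),interpolation=2),cv2.resize(S['im'][130:240,160:290],(320,271),interpolation=2)[[*range(271)]+[270]*239]])
save('crop1.png',cr)
q=cv2.cvtColor(im,cv2.COLOR_RGB2LAB).astype(int)
m=(abs(hsv[...,0].astype(int)-hsv[196,161,0])<90)&(hsv[...,2]>0)
sat=cv2.GaussianBlur(hsv[...,1],(5,5),0)
np.set_printoptions(linewidth=200);print(sat[196,120:205:3]);print(sat[160:235:3,161])
E
python3 m.py
```

```text
mat (0.5695839524269104, 0.021360773593187332) 0.09465337544679642 3136.0
lid ztop 0.08596806157228787 (0.5065137147903442, -0.29591935873031616) 0.07831397652626038 knob [ 0.50609959 -0.29460021  0.12181413] 97 [0.02703202 0.02742525 0.02107577]
l2 ztop 0.05315583501651063 (0.2888980507850647, -0.31116658449172974) 0.055461667478084564 knob [ 0.28899903 -0.31033106  0.07872942] 42 [0.01862464 0.0201412  0.01179914]
l3 ztop 0.05302576427939619 (0.27084338665008545, -0.48836398124694824) 0.055762358009815216 knob [ 0.27047654 -0.48747782  0.07871944] 45 [0.01709241 0.01870702 0.01000563]Traceback (most recent call last):
  File "m.py", line 20, in <module>
    c=blob(yel,355,198,390,222);M=cv2.moments(c);u=[M['m10']/M['m00'],M['m01']/M['m00']];print('knob px',u,plane('top',[u],.122))
  File "m.py", line 7, in blob
    c=max(cv2.findContours(m,0,2)[0],key=cv2.contourArea);return c
ValueError: max() iterable argument is empty
```

```bash
sed -i '/^c=blob(yel/d;/^yel/d' m.py; python3 m.py | tail -22
```

```text
mat (0.5695839524269104, 0.021360773593187332) 0.09465337544679642 3136.0
lid ztop 0.08596806157228787 (0.5065137147903442, -0.29591935873031616) 0.07831397652626038 knob [ 0.50609959 -0.29460021  0.12181413] 97 [0.02703202 0.02742525 0.02107577]
l2 ztop 0.05315583501651063 (0.2888980507850647, -0.31116658449172974) 0.055461667478084564 knob [ 0.28899903 -0.31033106  0.07872942] 42 [0.01862464 0.0201412  0.01179914]
l3 ztop 0.05302576427939619 (0.27084338665008545, -0.48836398124694824) 0.055762358009815216 knob [ 0.27047654 -0.48747782  0.07871944] 45 [0.01709241 0.01870702 0.01000563]
cork [168 137 162] [ 17 125 194] table [142 142 165] [ 15 153 175]
cork [[0.54768984 0.29084918 0.008     ]]
tubeA [[0.70494193 0.17399572 0.05      ]]
tubeB [[ 0.36026845 -0.14951938  0.05      ]]
wt [[0.37356385 0.14021667 0.05      ]]
jar [[ 0.72638946 -0.16265304  0.05      ]]
mug [[ 0.42803616 -0.5144157   0.05      ]]
brush [[0.50128327 0.45359388 0.05      ]]
[154 153 152 153 153 152 133 127 125 128 127 128 128 127 126 129 129 128 126 129 131 131 151 152 153 152 153 153 152]
[151 154 154 152 147 128 128 127 125 126 126 126 126 127 129 129 127 127 129 131 150 155 156 154 153]
```

View pics/crop1.png

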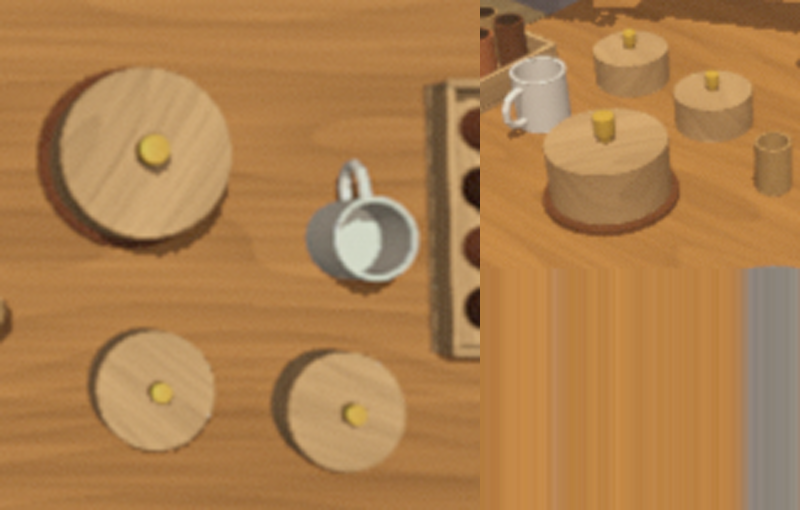

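Crop: the lid at (369,211) is 156 mm across with its top at 86 mm and stands on the dark wooden base, so it is the one the job needs. The other two are about 111 mm across and stand on the bare table. Knob at (0.506, -0.295). Moving above it.

Call:
carry_out --offset '[[0.3,2.465,-1.466],[0.3,2.465,-1.466],[0.3,2.465,-1.466],[0.3,2.465,-1.466],[0.3,2.465,-1.466]]' --delta_rot '[[0,0,0],[0,0,0],[0,0,0],[0,0,0],[0,0,0]]' --fingers 1

```text
time: 0.52
tool_pos: [0.3275, -0.5184, 0.2155]
tcp_rot: [0.941, 1.359, -0.94]
wrist_force: [0.4, -0.1, 0.3]
width: 1.006
```

Call:
carry_out --offset '[[0.3,2.465,-1.466],[0.3,2.465,-1.466],[0.3,2.465,-1.466],[0.3,2.465,-1.466],[0.3,2.465,-1.466]]' --delta_rot '[[0,0,0],[0,0,0],[0,0,0],[0,0,0],[0,0,0]]'

```text
time: 0.93
tool_pos: [0.4172, -0.4063, 0.2006]
tcp_rot: [0.941, 1.359, -0.94]
wrist_force: [0.6, -0.6, 0.5]
width: 1.0
```

Call:
carry_out --offset '[[0.3,2.465,-1.466],[0.3,2.465,-1.466],[0.3,2.465,-1.466],[0.3,2.465,-1.466],[0.3,2.465,-1.466]]' --delta_rot '[[0,0,0],[0,0,0],[0,0,0],[0,0,0],[0,0,0]]'

```text
time: 1.35
tool_pos: [0.5067, -0.2943, 0.1857]
tcp_rot: [0.94, 1.359, -0.94]
wrist_force: [0.2, -0.8, 0.3]
width: 0.999
```

Call:
carry_out --offset '[[0,0,0],[0,0,0],[0,0,0],[0,0,0],[0,0,0]]' --delta_rot '[[0,0,0],[0,0,0],[0,0,0],[0,0,0],[0,0,0]]'

```text
time: 1.77
tool_pos: [0.5057, -0.2967, 0.1863]
tcp_rot: [0.941, 1.358, -0.942]
wrist_force: [-0.1, 0.3, -0.2]
width: 1.0
```

```bash
cat > to.py <<'E'
import sys
from h import *
s=st();R=Ro.from_rotvec(s['tcp_rot']).as_matrix()
if len(sys.argv)>3: print('offset cm',np.round(R.T@(np.array([float(a) for a in sys.argv[1:4]])-s['tool_pos'])*100,2))
E
python3 to.py .506 -.295 .092
python3 - <<'E'
from h import *
D=np.load('top0.npz');im=D['im'];s=cv2.GaussianBlur(cv2.cvtColor(im,cv2.COLOR_RGB2HSV)[...,1],(5,5),0)
m=np.zeros(s.shape,np.uint8);m[160:235,125:200]=(s[160:235,125:200]<141)*255
c=max(cv2.findContours(m,0,2)[0],key=cv2.contourArea)
P=plane('top',c.reshape(-1,2),.008)[:,:2].astype(np.float32);print('cork',cv2.minAreaRect(P))
E
```

```text
t 1.7667 q [-0.573  0.13   1.848 -0.     1.164  0.64 ] p [ 0.5057 -0.2967  0.1863] w 1.0004181610712266 F [-0.1  0.3 -0.2]
[[-0.     0.936  0.351]
 [-0.     0.351 -0.936]
 [-1.    -0.     0.   ]]
offset cm [ 9.43  0.09 -0.15]
cork ((0.5486578941345215, 0.29262417554855347), (0.1222231462597847, 0.12177056074142456), 29.04755210876465)
```

Call:
carry_out --offset '[[2.4,0,-0.1],[2.4,0,0],[2.0,0,0],[1.6,0,0],[1.0,0,0]]' --delta_rot '[[0,0,0],[0,0,0],[0,0,0],[0,0,0],[0,0,0]]'

```text
time: 2.18
tool_pos: [0.5042, -0.295, 0.0901]
tcp_rot: [0.942, 1.361, -0.942]
wrist_force: [0.2, 0.4, 0.2]
width: 1.001
```

Call:
carry_out --offset '[[0,0,0],[0,0,0],[0,0,0],[0,0,0],[0,0,0]]' --delta_rot '[[0,0,0],[0,0,0],[0,0,0],[0,0,0],[0,0,0]]' --fingers -1 --newtons 50

```text
time: 2.6
tool_pos: [0.507, -0.2955, 0.0941]
tcp_rot: [0.94, 1.355, -0.94]
wrist_force: [-3.2, 1.6, 2.2]
width: 0.315
```

Call:
carry_out --offset '[[0,0,0],[0,0,0],[0,0,0],[0,0,0],[0,0,0]]' --delta_rot '[[0,0,0],[0,0,0],[0,0,0],[0,0,0],[0,0,0]]'

```text
time: 3.02
tool_pos: [0.507, -0.2956, 0.0941]
tcp_rot: [0.94, 1.355, -0.94]
wrist_force: [-0.1, 0.2, 6.2]
width: 0.314
```

Call:
carry_out --offset '[[-1.0,0,0],[-2.0,0,0],[-2.5,0,0],[-2.5,0,0],[-2.5,0,0]]' --delta_rot '[[0,0,0],[0,0,0],[0,0,0],[0,0,0],[0,0,0]]'

```text
time: 3.43
tool_pos: [0.505, -0.2941, 0.1975]
tcp_rot: [0.94, 1.361, -0.94]
wrist_force: [1.0, 0.0, -2.9]
width: 0.307
```

Call:
carry_out --offset '[[-0.5,0,0],[0,0,0],[0,0,0],[0,0,0],[0,0,0]]' --delta_rot '[[0,0,0],[0,0,0],[0,0,0],[0,0,0],[0,0,0]]'

```text
time: 3.85
tool_pos: [0.5046, -0.2939, 0.1996]
tcp_rot: [0.941, 1.363, -0.941]
wrist_force: [0.2, -1.1, -3.7]
width: 0.316
```

```bash
python3 to.py .5695 .0213 .203;python3 - <<'E'
from h import *
im,d=read_camera('scene');save('s1.png',im)
E
```

```text
t 3.85 q [-0.57   0.118  1.836  0.     1.192  0.641] p [ 0.5046 -0.2939  0.1996] w 0.3156236972390275 F [ 0.2 -1.1 -3.7]
[[-0.004  0.936  0.352]
 [ 0.002  0.352 -0.936]
 [-1.    -0.003 -0.004]]
offset cm [ -0.29  17.18 -27.22]
```

View pics/s1.png

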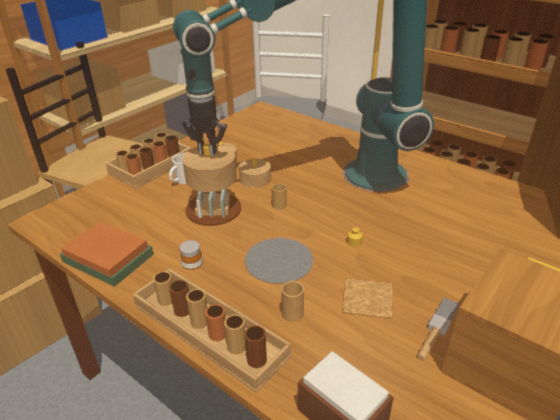

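The lid, at (212,165), hangs level from the knob and clear of the slides, at about (212,203). Carrying it to the mat.

Call:
carry_out --offset '[[0,0.5,-0.8],[0,1.1,-1.7],[0,1.3,-2.1],[0,1.3,-2.1],[0,1.3,-2.1]]' --delta_rot '[[0,0,0],[0,0,0],[0,0,0],[0,0,0],[0,0,0]]'

```text
time: 4.32
tool_pos: [0.5262, -0.1914, 0.2015]
tcp_rot: [0.941, 1.359, -0.941]
wrist_force: [0.1, 0.1, -2.7]
width: 0.313
```

Call:
carry_out --offset '[[0,1.3,-2.1],[0,1.3,-2.1],[0,1.3,-2.1],[0,1.3,-2.1],[0,1.3,-2.1]]' --delta_rot '[[0,0,0],[0,0,0],[0,0,0],[0,0,0],[0,0,0]]'

```text
time: 4.73
tool_pos: [0.5499, -0.07, 0.2016]
tcp_rot: [0.94, 1.359, -0.94]
wrist_force: [-0.1, -0.3, -3.0]
width: 0.312
```

Call:
carry_out --offset '[[0,1.3,-2.1],[0,1.3,-2.1],[0,1.3,-2.1],[0,0.9,-1.4],[0,0.4,-0.3]]' --delta_rot '[[0,0,0],[0,0,0],[0,0,0],[0,0,0],[0,0,0]]'

```text
time: 5.15
tool_pos: [0.5704, 0.0246, 0.2016]
tcp_rot: [0.939, 1.361, -0.938]
wrist_force: [0.7, 1.1, -4.1]
width: 0.311
```

Call:
carry_out --offset '[[0,0,0],[0,0,0],[0,0,0],[0,0,0],[0,0,0]]' --delta_rot '[[0,0,0],[0,0,0],[0,0,0],[0,0,0],[0,0,0]]'

```text
time: 5.57
tool_pos: [0.5706, 0.0203, 0.2022]
tcp_rot: [0.941, 1.358, -0.941]
wrist_force: [-0.5, 0.9, -3.2]
width: 0.308
```

```bash
python3 to.py .5695 .0213 .088;python3 - <<'E'
from h import *
im,d=read_camera('top');save('t1.png',cv2.resize(im[140:300,280:440],(640,640),interpolation=2)[:600]);np.savez('t1.npz',im=im,d=d)
im,d=read_camera('scene');np.savez('s1.npz',im=im,d=d)
a=cv2.resize(im[130:250,150:280],(390,360),interpolation=2)
t=cv2.resize(np.load('t1.npz')['im'][165:260,320:420],(400,380),interpolation=2)
o=np.zeros((380,790,3),np.uint8);o[:360,:390]=a;o[:,390:]=t;save('c2.png',o)
E
```

```text
t 5.5667 q [-0.008  0.089  1.863 -0.     1.19   1.204] p [0.5706 0.0203 0.2022] w 0.308045856629659 F [-0.5  0.9 -3.2]
[[-0.     0.936  0.351]
 [-0.     0.351 -0.936]
 [-1.    -0.     0.   ]]
offset cm [11.42 -0.07 -0.13]
```

View pics/c2.png

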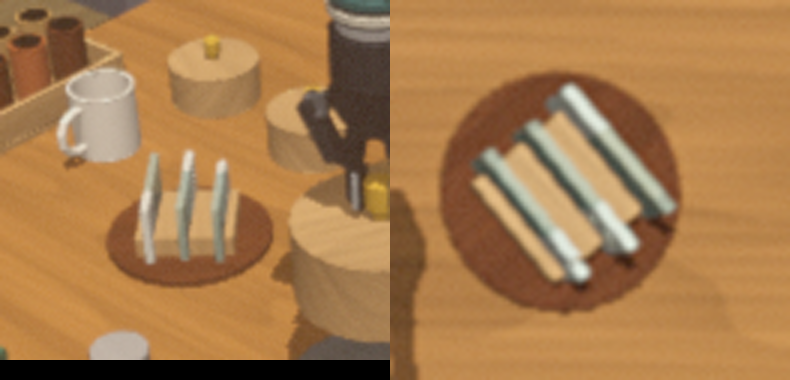

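The crop shows the three slides standing free in their slots. The notch isn't readable yet with the arm's shadow nearby. Lowering the lid onto the mat.

Call:
carry_out --offset '[[2.5,0,-0.1],[3,0,0],[2.5,0,0],[1.5,0,0],[0.8,0,0]]' --delta_rot '[[0,0,0],[0,0,0],[0,0,0],[0,0,0],[0,0,0]]'

```text
time: 6.08
tool_pos: [0.5682, 0.0218, 0.0963]
tcp_rot: [0.939, 1.362, -0.944]
wrist_force: [-0.3, -0.7, -3.8]
width: 0.307
```

Call:
carry_out --offset '[[0.4,0,0],[0.3,0,0],[0.2,0,0],[0.2,0,0],[0,0,0]]' --delta_rot '[[0,0,0],[0,0,0],[0,0,0],[0,0,0],[0,0,0]]'

```text
time: 6.5
tool_pos: [0.5712, 0.0222, 0.0891]
tcp_rot: [0.941, 1.357, -0.939]
wrist_force: [-0.6, 0.4, -3.0]
width: 0.309
```

Call:
carry_out --offset '[[0.0,0,0],[0,0,0],[0,0,0],[0,0,0],[0,0,0]]' --delta_rot '[[0,0,0],[0,0,0],[0,0,0],[0,0,0],[0,0,0]]'

```text
time: 6.92
tool_pos: [0.5705, 0.0222, 0.0884]
tcp_rot: [0.94, 1.358, -0.94]
wrist_force: [0.2, 0.3, -3.4]
width: 0.31
```

Call:
carry_out --offset '[[0.1,0,0],[0.1,0,0],[0.1,0,0],[0,0,0],[0,0,0]]' --delta_rot '[[0,0,0],[0,0,0],[0,0,0],[0,0,0],[0,0,0]]'

```text
time: 7.33
tool_pos: [0.5707, 0.0222, 0.088]
tcp_rot: [0.94, 1.358, -0.94]
wrist_force: [-7.8, 0.2, 13.6]
width: 0.311
```

Call:
carry_out --offset '[[-0.1,0,0],[0,0,0],[0,0,0],[0,0,0],[0,0,0]]' --delta_rot '[[0,0,0],[0,0,0],[0,0,0],[0,0,0],[0,0,0]]' --fingers 1

```text
time: 7.75
tool_pos: [0.5705, 0.0222, 0.0861]
tcp_rot: [0.94, 1.358, -0.94]
wrist_force: [-0.1, 0.6, -0.6]
width: 0.987
```

Call:
carry_out --offset '[[0,0,0],[-1,0,0],[-2,0,0],[-3,0,0],[-4,0,0]]' --delta_rot '[[0,0,0],[0,0,0],[0,0,0],[0,0,0],[0,0,0]]'

```text
time: 8.17
tool_pos: [0.5679, 0.0222, 0.1846]
tcp_rot: [0.938, 1.364, -0.944]
wrist_force: [0.8, 0.0, 0.3]
width: 1.003
```

```bash
python3 - <<'E'
from h import *
st()
im,d=read_camera('top');np.savez('t2.npz',im=im,d=d)
ims,ds=read_camera('scene');np.savez('s2.npz',im=ims,d=ds)
ys,xs=np.mgrid[0:420,0:560];W=pts('top',np.c_[xs.ravel(),ys.ravel()],d).reshape(420,560,3)
w=W[170:250,325:415].reshape(-1,3);w=w[(w[:,2]>.055)&(w[:,2]<.09)]
np.set_printoptions(precision=4,suppress=True)
# cluster top points along dominant direction
r=cv2.minAreaRect(w[:,:2].astype(np.float32));print(len(w),r)
c=w.mean(0)
for a in np.arange(0,180,1.):
    pass
v=max(np.arange(0,180,1.),key=lambda a:(np.histogram(w[:,:2]@[-np.sin(np.radians(a)),np.cos(np.radians(a))],bins=np.arange(-1,1,.004))[0]**2).sum())
a=np.radians(v);n=np.array([-np.sin(a),np.cos(a)]);e=np.array([np.cos(a),np.sin(a)])
s=w[:,:2]@n;print('heading',v)
_,lab,ce=cv2.kmeans(s.astype(np.float32)[:,None],3,None,(3,50,1e-5),5,2)
for k in range(3):
    q=w[lab[:,0]==k];l=q[:,:2]@e;print(ce[k],len(q),'along',l.min(),l.max(),'mid',e*(l.min()+l.max())/2+n*ce[k], 'z',np.median(q[:,2]))
o=np.zeros((580,790,3),np.uint8)
o[:570,:390]=cv2.resize(ims[162:238,185:237],(390,570),interpolation=2)
o[:400,390:]=cv2.resize(im[170:250,325:405],(400,400),interpolation=2)
save('c3.png',o)
E
```

```text
t 8.1667 q [-0.005  0.102  1.882  0.     1.164  1.206] p [0.5679 0.0222 0.1846] w 1.0029945968562588 F [0.8 0.  0.3]
[[-0.007  0.936  0.352]
 [ 0.     0.352 -0.936]
 [-1.    -0.006 -0.002]]
531 ((0.5080694556236267, -0.2943517863750458), (0.11416751146316528, 0.08177918940782547), 41.38395309448242)
heading 40.0
[-0.5156] 162 along 0.14691194553334133 0.25627652418875946 mid [ 0.4858 -0.2654] z 0.07331905118812536
[-0.587] 190 along 0.14535548911065943 0.2550160768773134 mid [ 0.5307 -0.321 ] z 0.07387436291364947
[-0.5512] 179 along 0.14289086586027813 0.2518850525491932 mid [ 0.5055 -0.2954] z 0.07407010302608538
```

View pics/c3.png

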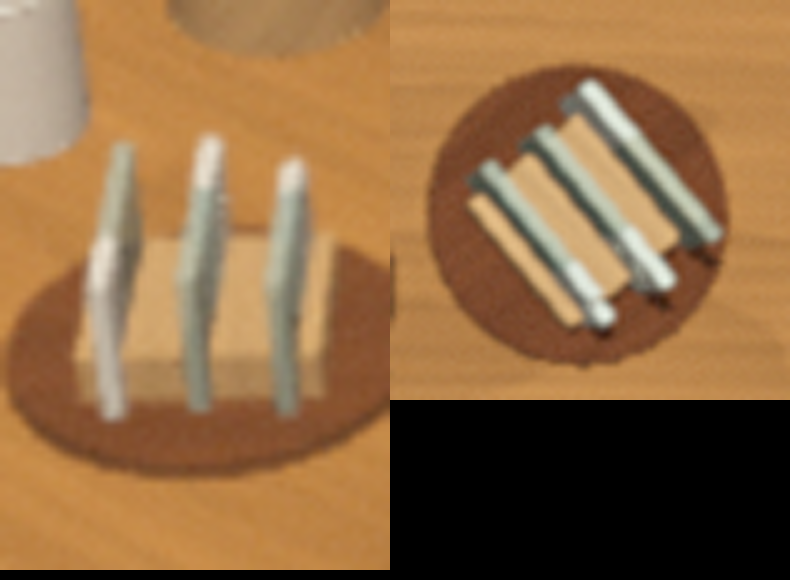

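```bash
python3 - <<'E'
from h import *
np.set_printoptions(precision=1,suppress=True,linewidth=200)
a=np.radians(40);n=np.array([-np.sin(a),np.cos(a)]);e=np.array([np.cos(a),np.sin(a)])
for cam,box in(('top',(325,165,415,250)),('scene',(180,155,245,245))):
    D=np.load(cam[0]+'2.npz');x0,y0,x1,y1=box
    ys,xs=np.mgrid[y0:y1,x0:x1];uv=np.c_[xs.ravel(),ys.ravel()];w=pts(cam,uv,D['d']);col=D['im'][uv[:,1],uv[:,0]].astype(float)
    k=w[:,2]>.04;w=w[k];col=col[k]
    for s0 in(-.587,-.551,-.5156):
        m=abs(w[:,:2]@n-s0)<.009;l=(w[m,:2]@e-.2)*1e3;z=w[m,2]*1e3;g=col[m]
        print(cam,s0)
        b=range(-64,64,8)
        print('  max z',np.array([z[(l>=i)&(l<i+8)].max() if ((l>=i)&(l<i+8)).any() else 0 for i in b]))
        hi=z>0
        print('  bright',np.array([np.percentile(g[(l>=i)&(l<i+8)].mean(1),70) if ((l>=i)&(l<i+8)).any() else 0 for i in b]))
E
```

```text
top -0.587
  max z [ 0.  79.3 78.7 76.7 77.5 78.5 78.2 75.4 79.6 78.  78.4 78.  82.1 77.6 77.2  0. ]
  bright [  0.  162.  170.7 178.8 181.7 181.  177.3 182.7 182.5 184.3 211.3 214.2 214.3 216.3 185.9   0. ]
top -0.551
  max z [78.6 77.8 77.  77.3 77.7 79.3 80.6 79.2 76.2 77.5 78.1 80.8 76.9 77.8 76.5  0. ]
  bright [178.2 215.7 215.5 210.9 218.8 186.2 185.3 182.8 185.  186.5 181.2 186.9 182.  180.1 133.2   0. ]
top -0.5156
  max z [ 0.  60.4 60.  77.3 75.9 76.4 81.3 79.7 76.8 77.  78.1 77.9 77.5 78.1 78.7 75. ]
  bright [  0.  220.1 199.7 206.9 213.8 217.4 182.3 186.7 184.3 187.3 179.1 183.3 187.3 175.5 163.2 116.2]
scene -0.587
  max z [45.8 75.1 75.8 75.2 74.6 75.  75.5 76.3 75.7 74.5 74.8 76.3 75.7 73.1 74.8 68.9]
  bright [120.3 165.9 168.1 132.1 162.  169.3 137.3 171.3 162.1 167.7 207.9 194.9 203.1 154.3 178.  174.6]
scene -0.551
  max z [66.2 75.2 77.8 75.5 76.6 72.9 76.7 75.6 76.4 74.9 75.4 77.  78.4 75.9 78.1  0. ]
  bright [165.4 199.3 212.  195.3 206.  138.1 161.6 169.9 168.1 148.5 166.5 175.7 174.1 167.3 154.9   0. ]
scene -0.5156
  max z [52.3  0.  69.4 74.7 75.7 74.  75.6 73.7 76.  75.4 77.2 75.8 73.8 74.6 75.5 72. ]
  bright [168.    0.  162.7 189.8 193.3 196.7 175.5 173.  162.1 171.3 171.3 175.  167.1 166.9 148.5 148.7]
```

The top depth profile settles it. The slide at (0.486,-0.265), top-right in the crop, drops to z≈60 mm over its last 16 mm at its frosted end, and the other two are full height throughout. So slide +x points along about (-0.77,-0.64) and the label faces (0.64,-0.77). I'll refine the heading while turning the tool.

Call:
carry_out --offset '[[0,0,0],[0,0,0],[0,0,0],[0,0,0],[0,0,0]]' --delta_rot '[[-4,0,0],[-4,0,0],[-4,0,0],[-4,0,0],[-3.5,0,0]]' --fingers -0.48

```text
time: 8.68
tool_pos: [0.5706, 0.0222, 0.1868]
tcp_rot: [0.677, 1.462, -0.677]
wrist_force: [-0.3, 0.9, -0.4]
width: 0.3
```

Call:
carry_out --offset '[[0,0,0],[0,0,0],[0,0,0],[0,0,0],[0,0,0]]' --delta_rot '[[0,0,0],[0,0,0],[0,0,0],[0,0,0],[0,0,0]]'

```text
time: 9.1
tool_pos: [0.5705, 0.0222, 0.1863]
tcp_rot: [0.68, 1.462, -0.68]
wrist_force: [-0.3, -0.4, 1.7]
width: 0.262
```

```bash
python3 - <<'E'
from h import *
np.set_printoptions(precision=4,suppress=True)
D=np.load('t2.npz');ys,xs=np.mgrid[165:250,325:415];uv=np.c_[xs.ravel(),ys.ravel()];w=pts('top',uv,D['d'])
for zl,zh in((.066,.085),):
  w0=w[(w[:,2]>zl)&(w[:,2]<zh)]
  a=np.radians(40);n=np.array([-np.sin(a),np.cos(a)]);e=np.array([np.cos(a),np.sin(a)])
  for s0 in(-.587,-.5515,-.5156):
    q=w0[abs(w0[:,:2]@n-s0)<.007,:2]
    vx,vy,x,y=cv2.fitLine(q.astype(np.float32),1,0,.01,.01).ravel();l=q@e
    print(s0,np.degrees(np.arctan(vy/vx)),'c',x,y,'along',l.min(),l.max())
E
python3 to.py .4973 -.2558 .155
```

```text
-0.587 40.662586 c 0.53038895 -0.32169864 along 0.14572465727000866 0.2550160768773134
-0.5515 39.91485 c 0.49508536 -0.30502874 along 0.14289086586027813 0.2518850525491932
-0.5156 39.7799 c 0.49402145 -0.2594622 along 0.16254495858750737 0.25627652418875946
t 9.1 q [-0.005  0.101  1.88   0.     1.16   0.867] p [0.5705 0.0222 0.1863] w 0.26165636272947523 F [-0.3 -0.4  1.7]
[[-0.     0.765  0.644]
 [ 0.     0.644 -0.765]
 [-1.     0.    -0.   ]]
offset cm [  3.13 -23.49  16.56]
```

Call:
carry_out --offset '[[0,-2.35,1.655],[0,-2.35,1.655],[0,-2.35,1.655],[0,-2.35,1.655],[0,-2.35,1.655]]' --delta_rot '[[0,0,0],[0,0,0],[0,0,0],[0,0,0],[0,0,0]]'

```text
time: 9.52
tool_pos: [0.5335, -0.1179, 0.1864]
tcp_rot: [0.68, 1.462, -0.68]
wrist_force: [-0.2, -1.5, -0.0]
width: 0.261
```

Call:
carry_out --offset '[[0,-2.35,1.655],[0,-2.35,1.655],[0,-2.35,1.655],[0,-2.35,1.655],[0,-2.35,1.655]]' --delta_rot '[[0,0,0],[0,0,0],[0,0,0],[0,0,0],[0,0,0]]'

```text
time: 9.93
tool_pos: [0.4969, -0.2571, 0.1864]
tcp_rot: [0.68, 1.461, -0.68]
wrist_force: [0.8, -0.5, 0.2]
width: 0.258
```

Call:
carry_out --offset '[[1,0,0],[1.5,0,0],[1.5,0,0],[1,0,0],[0,0,0]]' --delta_rot '[[0,0,0],[0,0,0],[0,0,0],[0,0,0],[0,0,0]]'

```text
time: 10.35
tool_pos: [0.4955, -0.2544, 0.1332]
tcp_rot: [0.681, 1.467, -0.68]
wrist_force: [-1.1, 0.9, -0.6]
width: 0.258
```

Call:
carry_out --offset '[[0,0,0],[0,0,0],[0,0,0],[0,0,0],[0,0,0]]' --delta_rot '[[0,0,0],[0,0,0],[0,0,0],[0,0,0],[0,0,0]]'

```text
time: 10.77
tool_pos: [0.498, -0.2559, 0.1372]
tcp_rot: [0.679, 1.46, -0.68]
wrist_force: [0.4, -0.0, 0.4]
width: 0.257
```

```bash
python3 to.py .4976 -.256 .042; python3 - <<'E'
from h import *
im,d=read_camera('scene');print(proj('scene',[[.4976,-.256,.074],[.4858,-.2654,.074]]))
im2,_=read_camera('top')
o=np.zeros((580,790,3),np.uint8)
o[:570,:390]=cv2.resize(im[128:242,175:253],(390,570),interpolation=2)
o[:400,390:]=cv2.resize(im2[170:250,325:405],(400,400),interpolation=2)
save('c4.png',o)
E
```

```text
t 10.7667 q [-0.519  0.125  1.95   0.     1.065  0.351] p [ 0.498  -0.2559  0.1372] w 0.25735681441463637 F [ 0.4 -0.   0.4]
[[ 0.001  0.765  0.645]
 [-0.001  0.645 -0.765]
 [-1.     0.001  0.001]]
offset cm [ 9.52 -0.04 -0.03]
[[221.31851399 192.81857775]
 [221.80883626 190.14238373]]
```

View pics/c4.png

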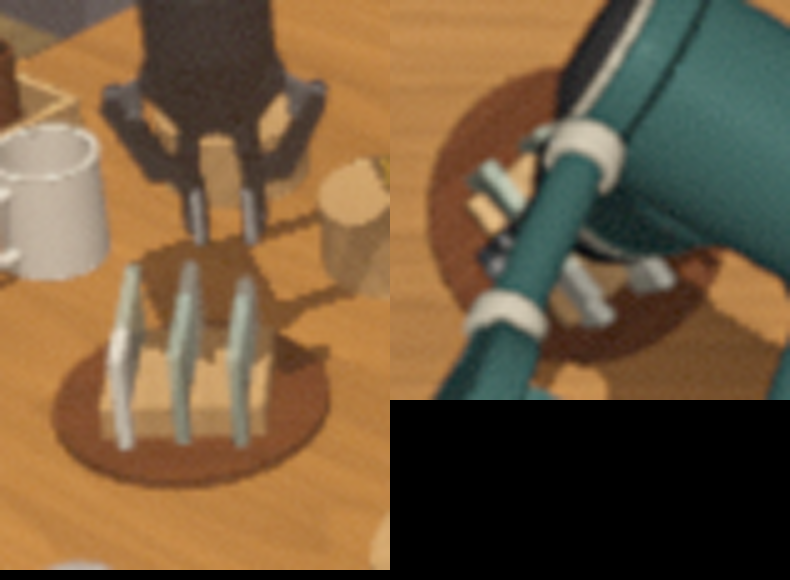

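The fingers straddle crop (225,240), and the notched slide's top edge is near crop (242,320). They look a few mm apart sideways, so I'll check the lateral offset in the scene depth before going down.

```bash
python3 - <<'E'
from h import *
np.set_printoptions(precision=4,suppress=True)
print('tcp px',proj('scene',[[.498,-.2559,.1372]]))
a=np.radians(40);n=np.array([-np.sin(a),np.cos(a)]);e=np.array([np.cos(a),np.sin(a)])
D=np.load('s2.npz');ys,xs=np.mgrid[155:245,180:245];uv=np.c_[xs.ravel(),ys.ravel()];w=pts('scene',uv,D['d'])
w=w[(w[:,2]>.045)&(w[:,2]<.085)];s=w[:,:2]@n;l=w[:,:2]@e
h,b=np.histogram(s,np.arange(-.605,-.495,.003));print([(round(x,3),int(k)) for x,k in zip(b,h)])
T=w[(w[:,2]>.070)&(w[:,2]<.08)];st_=T[:,:2]@n
for s0 in(-.587,-.551,-.5156):
    m=abs(st_-s0)<.012;print('scene top',s0,np.median(st_[m]),m.sum(),(T[m,:2]@e).min(),(T[m,:2]@e).max())
im,d=read_camera('scene')
ys,xs=np.mgrid[160:182,205:235];uv=np.c_[xs.ravel(),ys.ravel()];w=pts('scene',uv,d)
k=(abs(w[:,2]-.15)<.014)&(abs(w[:,0]-.498)<.04)&(abs(w[:,1]+.256)<.04);w=w[k]
s=w[:,:2]@n;h,b=np.histogram(s,np.arange(-.55,-.47,.003));print('fingers',[(round(x,3),int(q)) for x,q in zip(b,h)],'tcp s',np.array([.498,-.2559])@n)
E
```

```text
tcp px [[219.5061 175.1478]]
[(np.float64(-0.605), 4), (np.float64(-0.602), 3), (np.float64(-0.599), 4), (np.float64(-0.596), 5), (np.float64(-0.593), 5), (np.float64(-0.59), 29), (np.float64(-0.587), 32), (np.float64(-0.584), 70), (np.float64(-0.581), 9), (np.float64(-0.578), 4), (np.float64(-0.575), 8), (np.float64(-0.572), 5), (np.float64(-0.569), 8), (np.float64(-0.566), 5), (np.float64(-0.563), 4), (np.float64(-0.56), 3), (np.float64(-0.557), 6), (np.float64(-0.554), 25), (np.float64(-0.551), 31), (np.float64(-0.548), 58), (np.float64(-0.545), 7), (np.float64(-0.542), 3), (np.float64(-0.539), 0), (np.float64(-0.536), 5), (np.float64(-0.533), 3), (np.float64(-0.53), 3), (np.float64(-0.527), 4), (np.float64(-0.524), 2), (np.float64(-0.521), 7), (np.float64(-0.518), 24), (np.float64(-0.515), 24), (np.float64(-0.512), 48), (np.float64(-0.509), 1), (np.float64(-0.506), 1), (np.float64(-0.503), 0), (np.float64(-0.5), 0)]
scene top -0.587 -0.5857043010687637 56 0.14400881996452847 0.25411797899939753
scene top -0.551 -0.5494811980291987 58 0.14506404401812925 0.2512904926906736
scene top -0.5156 -0.5138474556364617 49 0.16599991155626018 0.2585904004063432
fingers [(np.float64(-0.55), 0), (np.float64(-0.547), 0), (np.float64(-0.544), 0), (np.float64(-0.541), 4), (np.float64(-0.538), 6), (np.float64(-0.535), 5), (np.float64(-0.532), 8), (np.float64(-0.529), 11), (np.float64(-0.526), 4), (np.float64(-0.523), 0), (np.float64(-0.52), 0), (np.float64(-0.517), 0), (np.float64(-0.514), 0), (np.float64(-0.511), 0), (np.float64(-0.508), 0), (np.float64(-0.505), 4), (np.float64(-0.502), 8), (np.float64(-0.499), 7), (np.float64(-0.496), 5), (np.float64(-0.493), 8), (np.float64(-0.49), 0), (np.float64(-0.487), 0), (np.float64(-0.484), 0), (np.float64(-0.481), 0), (np.float64(-0.478), 0), (np.float64(-0.475), 0)] tcp s -0.516139002618043
```

Scene depth puts the slide centre at s≈-0.514 and the finger gap at -0.526 to -0.505. They agree within about 1–2 mm, against 7 mm clearance a side. Descending with a 1 mm correction.

Call:
carry_out --offset '[[2,0,-0.1],[2,0,0],[1,0,0],[1,0,0],[1,0,0]]' --delta_rot '[[0,0,0],[0,0,0],[0,0,0],[0,0,0],[0,0,0]]'

```text
time: 11.33
tool_pos: [0.4969, -0.2551, 0.0658]
tcp_rot: [0.68, 1.462, -0.68]
wrist_force: [-0.3, -0.6, -0.1]
width: 0.258
```

Call:
carry_out --offset '[[0.8,0,0],[0.7,0,0],[0.6,0,0],[0.4,0,0],[0,0,0]]' --delta_rot '[[0,0,0],[0,0,0],[0,0,0],[0,0,0],[0,0,0]]'

```text
time: 11.75
tool_pos: [0.4963, -0.2548, 0.0404]
tcp_rot: [0.68, 1.463, -0.68]
wrist_force: [0.0, -0.5, 0.1]
width: 0.259
```

Call:
carry_out --offset '[[0,0,0],[0,0,0],[0,0,0],[0,0,0],[0,0,0]]' --delta_rot '[[0,0,0],[0,0,0],[0,0,0],[0,0,0],[0,0,0]]' --fingers -1 --newtons 60

```text
time: 12.17
tool_pos: [0.4969, -0.2551, 0.0416]
tcp_rot: [0.68, 1.461, -0.68]
wrist_force: [0.2, 1.0, -0.9]
width: 0.084
```

Call:
carry_out --offset '[[0,0,0],[0,0,0],[0,0,0],[0,0,0],[0,0,0]]' --delta_rot '[[0,0,0],[0,0,0],[0,0,0],[0,0,0],[0,0,0]]'

```text
time: 12.58
tool_pos: [0.4969, -0.2551, 0.0415]
tcp_rot: [0.68, 1.461, -0.68]
wrist_force: [-0.3, 0.4, 1.6]
width: 0.085
```

Call:
carry_out --offset '[[-0.5,0,0],[-1,0,0],[-1.5,0,0],[-2,0,0],[-2,0,0]]' --delta_rot '[[0,0,0],[0,0,0],[0,0,0],[0,0,0],[0,0,0]]'

```text
time: 13.0
tool_pos: [0.4961, -0.2546, 0.1121]
tcp_rot: [0.68, 1.464, -0.68]
wrist_force: [-0.2, -0.1, -1.1]
width: 0.082
```

Call:
carry_out --offset '[[-2,0,0],[-2.2,0,0],[-2.2,0,0],[-2.2,0,0],[-1.9,0,0]]' --delta_rot '[[0,0,0],[0,0,0],[0,0,0],[0,0,0],[0,0,0]]'

```text
time: 13.42
tool_pos: [0.4967, -0.2549, 0.2187]
tcp_rot: [0.68, 1.461, -0.68]
wrist_force: [0.1, -0.7, -1.4]
width: 0.086
```

Call:
carry_out --offset '[[0,0,0],[0,0,0],[0,0,0],[0,0,0],[0,0,0]]' --delta_rot '[[0,0,0],[0,0,0],[0,0,0],[0,0,0],[0,0,0]]'

```text
time: 13.83
tool_pos: [0.4957, -0.2544, 0.2143]
tcp_rot: [0.68, 1.465, -0.68]
wrist_force: [-0.1, 0.2, -0.6]
width: 0.083
```

```bash
python3 to.py .519 .334 .215; python3 - <<'E'
from h import *
im,d=read_camera('scene');save('c5.png',cv2.resize(im[60:270,120:400],(784,588),interpolation=2))
im2,d2=read_camera('top');np.savez('t3.npz',im=im2,d=d2)
E
```

```text
t 13.8333 q [-0.519  0.056  1.876  0.     1.214  0.352] p [ 0.4957 -0.2544  0.2143] w 0.0827991366616299 F [-0.1  0.2 -0.6]
[[-0.003  0.765  0.644]
 [ 0.002  0.644 -0.765]
 [-1.    -0.001 -0.003]]
offset cm [ 2.00e-02  3.97e+01 -4.35e+01]
```

View pics/c5.png

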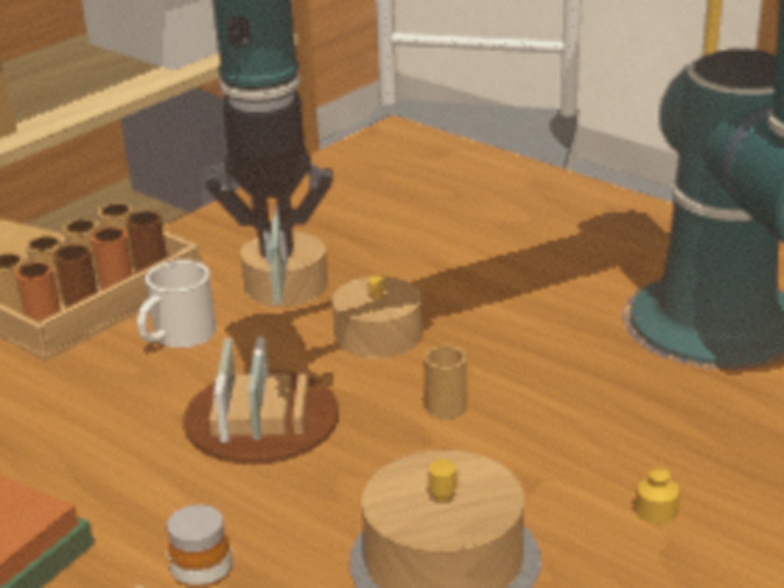

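The slide hangs from the gripper at crop (276,250), with two slides still standing at (225,390) and (258,385). The lid stands on the mat at (442,520). Moving toward the pad at this height.

Call:
carry_out --offset '[[0,0.9,-1],[0,1.8,-2],[0,2.2,-2.4],[0,2.2,-2.4],[0,2.2,-2.4]]' --delta_rot '[[0,0,0],[0,0,0],[0,0,0],[0,0,0],[0,0,0]]'

```text
time: 14.35
tool_pos: [0.5016, -0.1153, 0.2158]
tcp_rot: [0.681, 1.462, -0.68]
wrist_force: [0.6, -0.8, -1.4]
width: 0.084
```

Call:
carry_out --offset '[[0,2.2,-2.4],[0,2.2,-2.4],[0,2.2,-2.4],[0,2.2,-2.4],[0,2.2,-2.4]]' --delta_rot '[[0,0,0],[0,0,0],[0,0,0],[0,0,0],[0,0,0]]'

```text
time: 14.77
tool_pos: [0.5082, 0.0478, 0.216]
tcp_rot: [0.68, 1.462, -0.68]
wrist_force: [0.1, 0.0, -1.5]
width: 0.082
```

Call:
carry_out --offset '[[0,2.2,-2.4],[0,2.2,-2.4],[0,2.2,-2.4],[0,2.2,-2.4],[0,2.2,-2.4]]' --delta_rot '[[0,0,0],[0,0,0],[0,0,0],[0,0,0],[0,0,0]]'

```text
time: 15.18
tool_pos: [0.5148, 0.2104, 0.216]
tcp_rot: [0.679, 1.462, -0.68]
wrist_force: [1.2, -0.6, -0.4]
width: 0.086
```

Call:
carry_out --offset '[[0,2.2,-2.4],[0,2.2,-2.4],[0,1.8,-2.1],[0,1.3,-1.4],[0,0.6,-0.5]]' --delta_rot '[[0,0,0],[0,0,0],[0,0,0],[0,0,0],[0,0,0]]'

```text
time: 15.6
tool_pos: [0.5198, 0.3309, 0.2157]
tcp_rot: [0.678, 1.464, -0.678]
wrist_force: [-0.3, -0.4, -0.3]
width: 0.085
```

Call:
carry_out --offset '[[0,0,0],[0,0,0],[0,0,0],[0,0,0],[0,0,0]]' --delta_rot '[[-5,0,0],[-6,0,0],[-6,0,0],[-6,0,0],[-6,0,0]]'

```text
time: 16.02
tool_pos: [0.5205, 0.327, 0.2158]
tcp_rot: [0.281, 1.553, -0.283]
wrist_force: [0.1, 1.1, -0.4]
width: 0.083
```

Call:
carry_out --offset '[[0,0,0],[0,0,0],[0,0,0],[0,0,0],[0,0,0]]' --delta_rot '[[-6,0,0],[-6,0,0],[-6,0,0],[-6,0,0],[-6,0,0]]'

```text
time: 16.43
tool_pos: [0.5206, 0.3269, 0.2159]
tcp_rot: [-0.129, 1.568, 0.128]
wrist_force: [0.4, -0.3, -0.8]
width: 0.085
```

Call:
carry_out --offset '[[0,0,0],[0,0,0],[0,0,0],[0,0,0],[0,0,0]]' --delta_rot '[[-6,0,0],[-6,0,0],[-4,0,0],[-3,0,0],[0,0,0]]'

```text
time: 16.85
tool_pos: [0.5206, 0.327, 0.2159]
tcp_rot: [-0.386, 1.537, 0.385]
wrist_force: [-0.1, 0.2, -1.2]
width: 0.083
```

Call:
carry_out --offset '[[0,0,0],[0,0,0],[0,0,0],[0,0,0],[0,0,0]]' --delta_rot '[[0,-3,0],[0,-4,0],[0,-5,0],[0,-5,0],[0,-5,0]]'

```text
time: 17.27
tool_pos: [0.521, 0.3273, 0.2167]
tcp_rot: [-0.288, 1.158, 0.43]
wrist_force: [-0.5, 0.1, 0.3]
width: 0.08
```

```bash
python3 to.py
```

```text
t 17.2667 q [ 0.529 -0.071  2.046 -0.021  0.779  0.052] p [0.521  0.3273 0.2167] w 0.08014304794217253 F [-0.5  0.1  0.3]
[[ 0.334 -0.469  0.817]
 [ 0.178  0.883  0.434]
 [-0.926  0.001  0.378]]
```

Call:
carry_out --offset '[[0,0,0],[0,0,0],[0,0,0],[0,0,0],[0,0,0]]' --delta_rot '[[0,-5,0],[0,-5,0],[0,-5,0],[0,-5,0],[0,-3,0]]'

```text
time: 17.68
tool_pos: [0.5188, 0.3263, 0.2144]
tcp_rot: [-0.191, 0.769, 0.464]
wrist_force: [0.1, -0.4, -1.2]
width: 0.088
```

Call:
carry_out --offset '[[0,0,0],[0,0,0],[0,0,0],[0,0,0],[0,0,0]]' --delta_rot '[[0,0,0],[0,0,0],[0,0,0],[0,0,0],[0,0,0]]'

```text
time: 18.1
tool_pos: [0.5222, 0.3282, 0.2178]
tcp_rot: [-0.192, 0.768, 0.465]
wrist_force: [-0.4, -0.1, -1.2]
width: 0.086
```

```bash
python3 - <<'E'
from h import *
s=st();R=Ro.from_rotvec(s['tcp_rot']).as_matrix()
# slide axes in tool: x=-tool y, y=tool z, z=-tool x ; grasp 19 mm behind TCP
S=np.c_[-R[:,1],R[:,2],-R[:,0]]
L=s['tool_pos']-.019*R[:,0]+S@np.array([.051,.004,-.024])
print('label',L,'move cm',R.T@(np.array([.5487,.2926,.160])-L)*100)
E
```

```text
t 18.1 q [ 0.541 -0.231  2.331 -0.14   0.258  0.171] p [0.5222 0.3282 0.2178] w 0.08561625536547289 F [-0.4 -0.1 -1.2]
[[ 0.625 -0.471  0.623]
 [ 0.334  0.882  0.332]
 [-0.706  0.     0.708]]
label [0.55182271 0.28624818 0.21706691] move cm [ 4.04678938  0.70557147 -4.0240473 ]
```

Call:
carry_out --offset '[[0.5,0.2,-0.5],[0.5,0.2,-0.5],[0.5,0.2,-0.5],[0.3,0.1,-0.3],[0,0,0]]' --delta_rot '[[0,1,0],[0,1,0],[0,1,0],[0,1,0],[0,0,0]]'

```text
time: 18.52
tool_pos: [0.5169, 0.3338, 0.1893]
tcp_rot: [-0.211, 0.841, 0.46]
wrist_force: [-0.5, -0.2, -1.3]
width: 0.083
```

```bash
cat > lab.py <<'E'
from h import *
s=st();R=Ro.from_rotvec(s['tcp_rot']).as_matrix()
S=np.c_[-R[:,1],R[:,2],-R[:,0]]
L=s['tool_pos']-.019*R[:,0]+S@np.array([.051,.004,-.024])
print('label',L,'move cm',R.T@(np.array([.5487,.2926,.160])-L)*100)
E
python3 lab.py
```

```text
t 18.5167 q [ 0.557 -0.176  2.31  -0.148  0.3    0.191] p [0.5169 0.3338 0.1893] w 0.08264320889241883 F [-0.5 -0.2 -1.3]
[[ 0.576 -0.472  0.667]
 [ 0.308  0.882  0.357]
 [-0.757 -0.     0.654]]
label [0.546487   0.29175784 0.18817715] move cm [ 2.28623792 -0.02971781 -1.66367655]
```

Call:
carry_out --offset '[[0.6,0,-0.4],[0.6,0,-0.4],[0.6,0,-0.4],[0.4,0,-0.3],[0.1,0,-0.1]]' --delta_rot '[[0,0,0],[0,0,0],[0,0,0],[0,0,0],[0,0,0]]'

```text
time: 18.93
tool_pos: [0.5189, 0.3343, 0.1607]
tcp_rot: [-0.211, 0.841, 0.46]
wrist_force: [-1.0, 0.2, -0.1]
width: 0.083
```

Call:
carry_out --offset '[[0,0,0],[0,0,0],[0,0,0],[0,0,0],[0,0,0]]' --delta_rot '[[0,0,0],[0,0,0],[0,0,0],[0,0,0],[0,0,0]]'

```text
time: 19.35
tool_pos: [0.5201, 0.3351, 0.1636]
tcp_rot: [-0.209, 0.837, 0.46]
wrist_force: [-0.5, -0.0, -1.3]
width: 0.081
```

```bash
python3 lab.py; python3 - <<'E'
from h import *
im2,d2=read_camera('top');im,d=read_camera('scene')
ys,xs=np.mgrid[0:420,0:560];W=pts('top',np.c_[xs.ravel(),ys.ravel()],d2).reshape(420,560,3)
for nm,(x0,y0,x1,y1) in dict(box=(325,165,415,250),mat=(210,140,300,235)).items():
    w=W[y0:y1,x0:x1].reshape(-1,3)
    if nm=='mat':
        t=w[(abs(w[:,2]-.079)<.008)];print('lid',cv2.minEnclosingCircle(t[:,:2].astype(np.float32)),np.median(t[:,2]))
    else:
        t=w[(w[:,2]>.066)&(w[:,2]<.085)];a=np.radians(40);s=t[:,:2]@[-np.sin(a),np.cos(a)];l=t[:,:2]@[np.cos(a),np.sin(a)]
        for s0 in(-.587,-.5515): m=abs(s-s0)<.01;print(s0,np.median(s[m]),l[m].min(),l[m].max())
h=W[120:260,90:240].reshape(-1,3);
o=np.zeros((590,790,3),np.uint8)
o[:,:390]=cv2.resize(im[160:337,275:392],(390,590),interpolation=2)
o[:400,390:]=cv2.resize(im2[130:250,110:230],(400,400),interpolation=2)
save('c6.png',o)
E
```

```text
t 19.35 q [ 0.556 -0.131  2.329 -0.189  0.232  0.233] p [0.5201 0.3351 0.1636] w 0.08096397447120565 F [-0.5 -0.  -1.3]
[[ 0.579 -0.471  0.665]
 [ 0.31   0.882  0.355]
 [-0.754  0.     0.657]]
label [0.54968107 0.29312378 0.16246215] move cm [ 1.12620815e-01  1.03206363e-05 -2.45574432e-01]
-0.587 -0.5876438204494303 0.14574116945978136 0.2549732917254242
-0.5515 -0.5516577093018162 0.1420450655204589 0.2518804228241696
lid ((0.5702522397041321, 0.02155287005007267), 0.07798506319522858) 0.07995040590040776
```

View pics/c6.png

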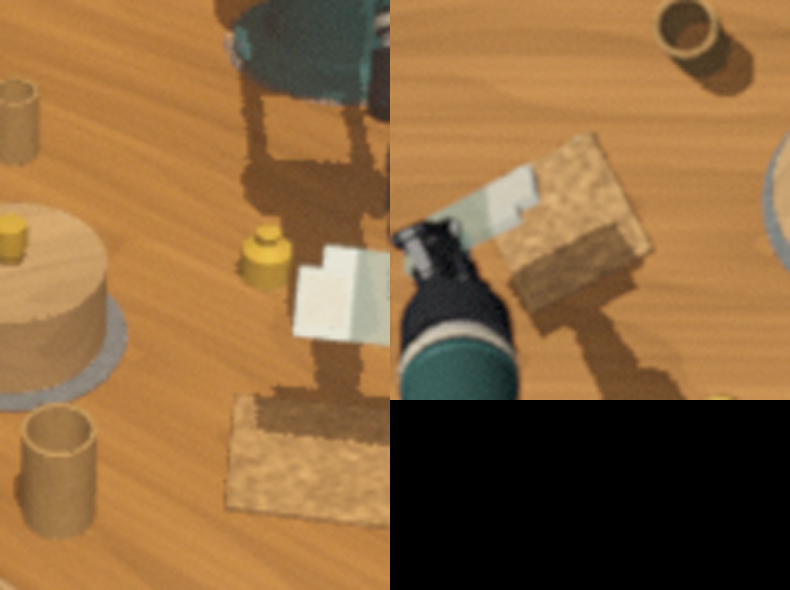

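Scene crop: the slide is over the cork pad, with its frosted, notched end, notch top-left, and face turned up toward the camera at (325,300). Top crop: frosted end at (512,195). I'll cross-check that against the pad and then hand in.

```bash
python3 - <<'E'
from h import *
im,d=read_camera('top')
P=plane('top',[[146.5,188.5]],.162);p=pts('top',[[146,188],[147,189]],d);print(P,p)
e=np.hypot(*(P[0,:2]-[.5487,.2926]));print('err',e)
s=read_state();print(s['time'],np.abs(s['joint_vel']).max(),s['width'])
if e<.025: print(finish_job())
E
```

```text
[[0.54914748 0.28827128 0.162     ]] [[0.54998302 0.28860548 0.16533931]
 [0.54620801 0.28313189 0.17484343]]
err 0.004351783532934503
19.5 0.0016694831695627716 0.08445168799274567
the job is handed in; nothing more can be done
None
```

The job is handed in, at 19.5 s on the robot's clock. The interface gives no verdict, so the results below are from my own last checks, and none of them failed.

- **Lid:** I lifted the largest lid by its knob and released it upright on the mat. Its centre measures about 1 mm from the mat's centre, and its top is at 80 mm.
- **Slide:** The depth profile picked out the notched slide, which drops about 16 mm at its frosted end. I gripped it about 15 mm to the clear side of its middle. The wrist reading still shows its weight, and the arm was still.
- **Label:** Its position from the arm's pose and from the top camera agree. It is 1–5 mm from the pad's centre and about 16 cm above the table. The long edges are level and the face is tipped up 41°. I stopped short of 45° to keep a wrist joint clear of its limit.
- **Other slides:** Both still stand within about 1 mm of where they started.
- **Other objects:** I did not re-measure them, but nothing looked disturbed in the views I took.

One early view suggested the gripper was a few mm off the slide sideways. The depth check put it at 1–2 mm, so I corrected by 1 mm before gripping.

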